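# Sweep the stone offcuts into the scrap pan and hold the pan up

## Robot

A 6-joint arm with a two-finger parallel gripper is mounted at the origin on the work surface. World frame = base frame: x ahead of the robot, y to its left, z up, the work surface at z = 0. Lengths are in m, angles in rad, forces in N, time in s.
With the tool pointing down it reaches from about 0.35 to 0.975 m from the base axis. Payload 4.9 kg.
Tool frame: the origin (TCP) lies on the centre line of the jaws, within the pads' length; the fingertips stand ctrl.nose_length ahead of it and the grasp point (between the pads) lies 2 mm behind it (ctrl.nose_length is the distance from the TCP to the fingertips, in m); z points along the fingers, y is the direction in which the jaws open and shut (so a half turn about z gives the same grasp; the last joint's range is limited). The gripper opens to 85 mm and grips with 20 to 120 N. Pads are 22 mm wide; open, the fingers measure 114 mm over their backs; the gripper's body (76 mm by 85 mm) begins 54 mm behind the grasp point. The pads swing forward as they close: fully open they stand 13 mm farther back than shut.
Start: joints at [1.054, 0.053, 1.613, -0, 1.476, -0.119], TCP at [0.242, 0.576, 0.213] pointing down, gripper open.
Joint ranges: [-3.01, 3.01], [-1.01, 2.22], [0.06, 2.58], [-1.02, 4.17], [0.09, 2.62], [-3.14, 3.14]. Speed limits (rad/s): [2.57, 2.57, 3.14, 3.14, 3.14, 3.14].

## Interface

Orientations are given as a rotation vector (axis times angle).
In Python, from station import sensors, get_image, order, ctrl gives the robot as it stands.
- The arm moves only by the tool move_arm, never from a script. Its argument "increments" is a list of rows, each a list of 5 numbers: the shift along the tool's x, y, z in cm, then the turn about the tool's z in degrees, then the finger opening in cm, from 0 to 8.54. In form: [[dx, dy, dz, twist, gripper], ...]. A call has 1 to 5 rows; each row is the pose to reach, as a shift and turn from the pose commanded when the call began, along the tool's axes at that moment; what a row does not reach only later rows make up. A row lasts 1/8 s, in which the tool goes at most 62.5 mm and 10.7 degrees, less where a joint would pass 70% of its speed; a pose out of reach is approached as far as the arm can. A call with a gripper value outside its range is refused whole. The fingers move at their own pace and stop on an object; "newtons" is the grip in N (left out, the last holds). Time passes only in rows, so rows that repeat a pose let the fingers close. It gives the time, the measured TCP pose, the force and the opening at its end, in the units of the state.
- sensors.get_obs(): the state, without advancing time (a new reading comes with each control period).
- get_image(name): name is "scene" or "top"; returns a dict with "image" (384x512x3 uint8, red, green, blue), "K" (3x3 intrinsics, pixels), "R" (3x3) and "t" (3): a world point X has camera coordinates R X + t. Camera axes: x right, y down, z forward; pixel columns grow to the right and rows downward; lengths in m; the calibration is good to about 2 mm. A picture is of the moment at which its call begins. There is no depth.
- order.finish_job(): hands the job in, once; it reports no verdict.
The state is a dict: "t": time; "q": joint angles; "dq": joint speeds; "effort": joint torques, N m; "tool_pos": TCP position; "tool_rot": TCP orientation; "contact_force": force on the tool from outside, world axes, zero at the start; "wrist_torque": the same for the moment, N m; "opening": finger opening in m.
Only numpy, scipy, OpenCV 4.12 (cv2) and the standard library are available. Lean on these libraries where they do the work, as an engineer would, in place of code of your own. Each camera call takes 0.05 s, during which the arm holds its last target.

## Task

Pick up the hand sweeper and with it, not with the fingers, sweep all four stone offcuts through the open mouth right into the scrap pan, leaving the pan standing where it is; then stand the sweeper back upright on the bench, clear of the pan. Then take the pan by its yellow grip, lift it level about 12 cm clear of the bench with all four offcuts in it, and finish holding it there, level and still, ready to be carried off. Do not disturb the stones and other things on the bench.

Things in the scene. Friction and masses are not known exactly. Their poses are not given: they have to be found in the camera images.
- pan: Steel scrap pan with arch handle, 180 (its x) by 200 mm (its y), about 0.65 kg, loose. Origin: centre of its underside, z up. Floor 2.5 mm thick; walls 45 mm high, 4 mm thick on both x sides and at the back (-y); the +y side is an open mouth, facing roughly the robot's left. Offcuts lie before the mouth, the sweeper farther left.
- stop: Wooden batten fixed to the bench, 160 mm long (its x), 25 mm thick (y), 30 mm high, 1.5 mm behind the pan's back wall (the pan's -y side), so that the pan cannot slide away when swept against. Origin: centre of its underside, axes as the pan's.
- pan_mouth (a point): Middle of the pan's mouth, on its underside at y = +100 mm from the pan's origin, axes as the pan's. From here a ramp rises from the bench to a crest 5 mm high, 35 mm farther in (pan y = +65 mm). Clear width between the side walls 172 mm.
- pan_grip (a point): Centre of the yellow grip, in the middle of the pan's dark arch handle, straight above the pan's origin by 124 mm, axes as the pan's. The grip is 90 mm long (x), 18 mm thick (y), 30 mm high. The arch spans the pan along x at y = 0, uprights on the side walls; free below 109 mm. The loaded pan balances nearly under it.
- sweeper_center (a point): Hand sweeper standing on the bench, 0.22 kg: head 130 (its x) by 32 (y) by 40 mm high, blue over black stiff rubber; upright wooden handle 34 (x) by 26 mm (y) on its middle, 40 to 150 mm above the bench. The point is its centre, 75 mm up. Either long face sweeps. Carried 9 to 12 mm above the bench it pushes the offcuts and clears the pan's ramp.
- inkstone_green: Bystander: green and ochre square stone dish, 130 x 130 x 30 mm; origin at the centre of its underside. Leave alone.
- inkstone_dark: Bystander: near-black stone dish with a round well, 120 x 100 x 26 mm; origin at the centre of its underside. Leave alone.
- inkstone_round: Bystander: reddish-brown round stone, 110 mm across, 26 mm high; origin at the centre of its underside. Leave alone.
- tape_roll: Bystander: brown roll of tape lying flat, 100 mm across, 48 mm high; origin at the centre of its underside. Leave alone.
- brush_cup: Bystander: blue ceramic cup, 76 mm across, 100 mm high; origin at the centre of its underside. Leave alone.
- mallet: Bystander: wooden mallet lying down, about 210 mm long along its x, head at +x 75 mm wide and 44 mm high; origin on the bench near the middle. Leave alone.
- chip0_center (a point): Stone offcut, a chunky grey-green block 30 x 24 x 24 mm (x, y, z), 42 g; the point is its centre, half-way up.
- chip1_center (a point): Stone offcut, a chunky ochre block 28 x 22 x 22 mm (x, y, z), 42 g; the point is its centre, half-way up.
- chip2_center (a point): Stone offcut, a chunky near-black block 26 x 26 x 26 mm (x, y, z), 42 g; the point is its centre, half-way up.
- chip3_center (a point): Stone offcut, a chunky grey-green block 30 x 22 x 25 mm (x, y, z), 42 g; the point is its centre, half-way up.
Things that resemble listed ones, but are neither listed nor needed, are in the scene too. What is shaped like the part that bears sweeper_center but purple is not meant.

How it is judged:
On the way, in this order (a step that is already met when the one before it is completed fails the run):
1. all four offcuts are in the pan, the pan still standing within 6 cm of where it was, the sweeper in the gripper (x of chip0_center in the frame of pan between -0.088 and 0.088 m and y of chip0_center in the frame of pan between -0.098 and 0.07 m and z of chip0_center in the frame of pan between 0 and 0.06 m and x of chip1_center in the frame of pan between -0.088 and 0.088 m and y of chip1_center in the frame of pan between -0.098 and 0.07 m and z of chip1_center in the frame of pan between 0 and 0.06 m and x of chip2_center in the frame of pan between -0.088 and 0.088 m and y of chip2_center in the frame of pan between -0.098 and 0.07 m and z of chip2_center in the frame of pan between 0 and 0.06 m and x of chip3_center in the frame of pan between -0.088 and 0.088 m and y of chip3_center in the frame of pan between -0.098 and 0.07 m and z of chip3_center in the frame of pan between 0 and 0.06 m and contact force between the fingers and sweeper above 1 N and distance of pan from where it was at the start of the episode below 0.06 m and height (world z) of pan below 0.02 m and contact force between the fingers and pan below 0.3 N), for 0.1 s.
2. the sweeper stands upright on the bench, released, at rest, not touching the pan (contact force between the fingers and sweeper below 0.3 N and angle between sweeper_center's own z axis and vertical below 0.2 rad and height (world z) of sweeper_center between 0.065 and 0.085 m and linear speed of sweeper below 0.03 m/s and contact force between sweeper and pan below 0.1 N), for 0.2 s.
At the end, for the whole second after the job is handed in: Pan gripped by its yellow grip (over 2 N, within 50 mm of the grasp point), underside 90 to 250 mm up, tilt under 0.12 rad, under 0.03 m/s and 0.2 rad/s, touching no bystander; all four offcuts inside walls and crest; sweeper upright on the bench (under 0.2 rad), released, clear of the pan (all of step 2 and height (world z) of pan between 0.09 and 0.25 m and contact force between the fingers and pan above 2 N and angle between pan's own z axis and vertical below 0.12 rad and linear speed of pan below 0.03 m/s and angular speed of pan below 0.2 rad/s and distance between pan_grip and the grasp point below 0.05 m and x of chip0_center in the frame of pan between -0.088 and 0.088 m and y of chip0_center in the frame of pan between -0.098 and 0.07 m and z of chip0_center in the frame of pan between 0 and 0.06 m and x of chip1_center in the frame of pan between -0.088 and 0.088 m and y of chip1_center in the frame of pan between -0.098 and 0.07 m and z of chip1_center in the frame of pan between 0 and 0.06 m and x of chip2_center in the frame of pan between -0.088 and 0.088 m and y of chip2_center in the frame of pan between -0.098 and 0.07 m and z of chip2_center in the frame of pan between 0 and 0.06 m and x of chip3_center in the frame of pan between -0.088 and 0.088 m and y of chip3_center in the frame of pan between -0.098 and 0.07 m and z of chip3_center in the frame of pan between 0 and 0.06 m and contact force between pan and inkstone_green below 0.1 N and contact force between pan and inkstone_dark below 0.1 N and contact force between pan and inkstone_round below 0.1 N and contact force between pan and tape_roll below 0.1 N and contact force between pan and brush_cup below 0.1 N and contact force between pan and mallet below 0.1 N and contact force between pan and stop below 0.1 N); the arm keeps its last pose, push and grip.
It fails at once if a finger or the arm pushes an offcut (contact force between any of the fingers, the arm and chip0 above 0.5 N or contact force between any of the fingers, the arm and chip1 above 0.5 N or contact force between any of the fingers, the arm and chip2 above 0.5 N or contact force between any of the fingers, the arm and chip3 above 0.5 N).
It fails at once if the pan is tipped by more than 0.35 rad (angle between pan's own z axis and vertical above 0.35 rad).
It fails at once if a bystander is moved by more than 30 mm (distance of any of inkstone_green, inkstone_dark, inkstone_round, tape_roll, brush_cup, mallet from where it was at the start of the episode above 0.03 m).
It also fails if it takes over 54 s, if anything falls off the work surface, if the arm or the gripper's body presses on something with over 40 N, if the wrist force passes 120 N, or if a joint passes its speed limit or range.

## Working session

There is one attempt and no reset: what is moved stays moved. The work goes in short steps, Python scripts to look and compute and a tool call to move; the robot and the scene stay as the last step left them, time stands still between calls to the robot, and variables do not carry over. Pictures are saved under pics/ and viewed, and the job is handed in when it is done.

Besides the shell and the picture viewer there is one more tool, called after "Emit:" by a JSON object that holds its "name" and its "arguments", one argument or row to a line. move_arm: Moves the arm, as the interface text tells. Its arguments: {"type":"object","properties":{"increments":{"type":"array"},"newtons":{"type":"number"}},"required":["increments"]}

```bash
ls; mkdir -p pics; python3 - <<'E'
from station import sensors,get_image,order,ctrl
import cv2,pickle
print(sensors.get_obs()); print(ctrl.nose_length)
d={}
for n in("scene","top"):
    g=get_image(n); d[n]=g; cv2.imwrite(f"pics/{n}0.png",cv2.resize(g["image"][:,:,::-1],(800,600),interpolation=cv2.INTER_CUBIC)); print(n,g["K"],g["R"],g["t"])
pickle.dump(d,open("im0.pkl","wb"))
E
```

```text
pics
{'t': 0.0, 'q': array([ 1.05398914e+00,  5.33691056e-02,  1.61430734e+00, -2.10297696e-05,
        1.47599151e+00, -1.18989380e-01]), 'dq': array([ 1.29906096e-03, -1.00274767e-04,  9.81431320e-04, -1.12323101e-03,
       -2.26683385e-03, -2.13862199e-05]), 'effort': array([ 9.50675349e-04, -3.93673217e+01, -3.70182931e+01,  3.17099409e-05,
        6.85466628e-03,  1.76668101e-05]), 'tool_pos': array([0.24179805, 0.57561091, 0.2117475 ]), 'tool_rot': array([-0.62065063, -3.07903185,  0.00310619]), 'contact_force': array([-0.09135613,  0.05372041,  0.18483861]), 'wrist_torque': array([ 0.04090209, -0.02452511,  0.03532055]), 'opening': 0.08523869275900617}
0.017
scene [[491.58913672   0.         251.1915803 ]
 [  0.         491.58913672 179.35331156]
 [  0.           0.           1.        ]] [[ 0.44423949  0.89580777  0.01340576]
 [ 0.62631432 -0.29982624 -0.71960726]
 [-0.64061037  0.32807418 -0.69425189]] [-0.26318705 -0.28431951  1.90244441]
top [[370.58045812   0.         252.66168067]
 [  0.         370.58045812 192.32958727]
 [  0.           0.           1.        ]] [[ 8.72340998e-03 -9.99960652e-01  1.61115497e-03]
 [-9.87440710e-01 -8.86834416e-03 -1.57740918e-01]
 [ 1.57748999e-01 -2.14881309e-04 -9.87479219e-01]] [0.00254806 0.56798855 1.47201769]
```

View pics/scene0.png

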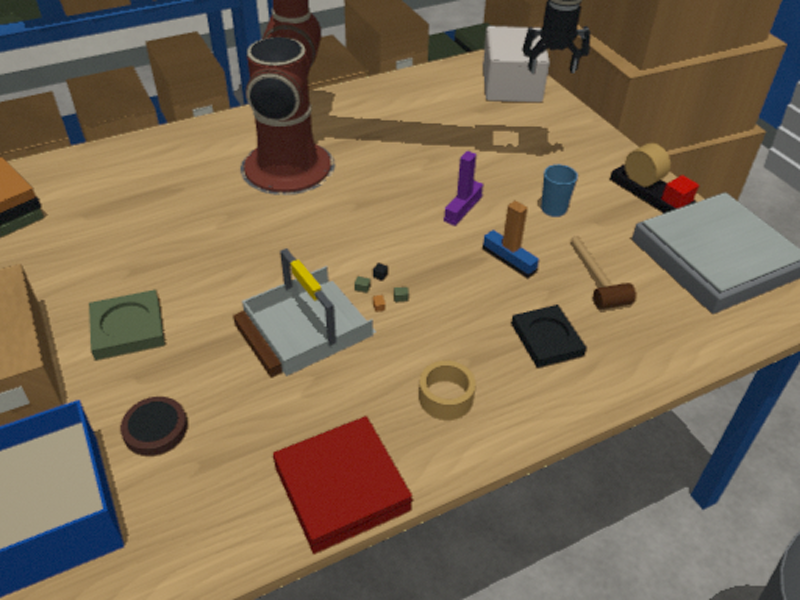

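View pics/top0.png

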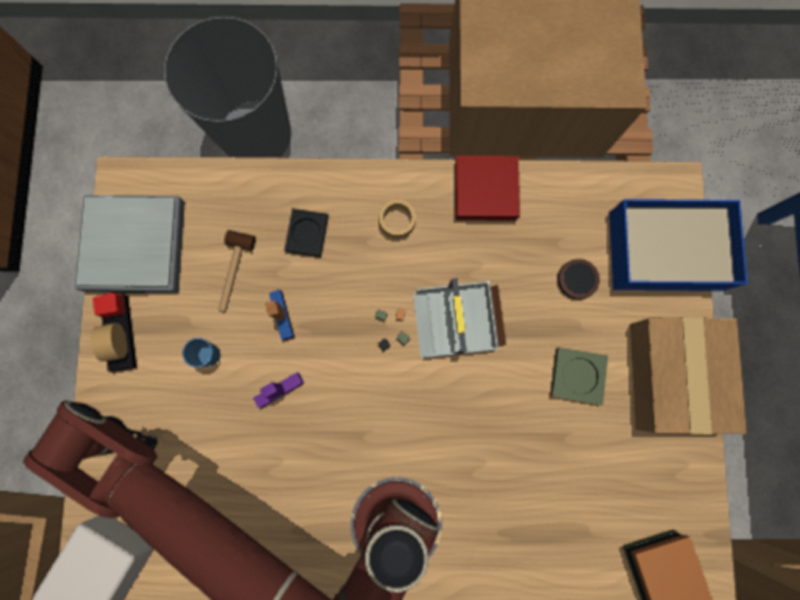

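Sweeper candidates: a blue one with a wooden handle at scene (512,240) / top (281,315), and a purple one at scene (463,195) / top (278,390). I choose the blue one. Next, close crops.

```bash
cat > h.py <<'E'
import numpy as np,cv2,pickle
def ray(g,u,v,z):
    K,R,t=g["K"],g["R"],g["t"]
    d=R.T@np.linalg.solve(K,[u,v,1]); c=-R.T@t
    return c+d*(z-c[2])/d[2]
def proj(g,X):
    p=g["K"]@(g["R"]@np.asarray(X,float)+g["t"]); return p[:2]/p[2]
def crop(g,x0,y0,w,h,s,name):
    im=g["image"][y0:y0+h,x0:x0+w,::-1]
    im=cv2.resize(im,None,fx=s,fy=s,interpolation=cv2.INTER_CUBIC)
    for k in range(0,w,10): cv2.putText(im,str(x0+k),(k*s,8),0,.3,(255,255,255),1); cv2.line(im,(k*s,10),(k*s,14),(255,255,255),1)
    for k in range(10,h,10): cv2.putText(im,str(y0+k),(0,k*s+4),0,.3,(255,255,255),1); cv2.line(im,(20,k*s),(24,k*s),(255,255,255),1)
    cv2.imwrite("pics/"+name,im)
E
python3 - <<'E'
from h import *
d=pickle.load(open("im0.pkl","rb"))
crop(d["top"],160,170,170,66,4,"t_all.png") if 0 else None
crop(d["top"],230,170,100,66,8,"t1.png")
crop(d["top"],155,175,60,60,9,"t2.png")
crop(d["scene"],150,155,115,90,6,"s1.png")
crop(d["scene"],280,90,90,90,6,"s2.png")
E
```

```text
(no output)
```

View pics/t1.png

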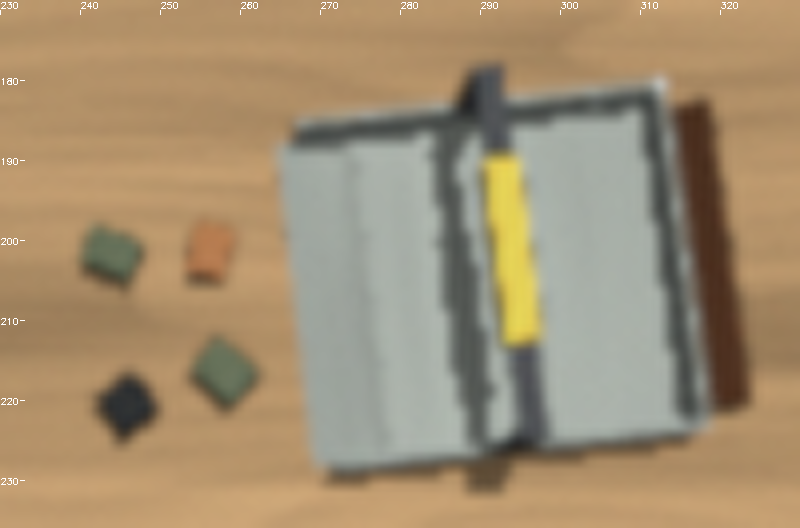

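View pics/t2.png

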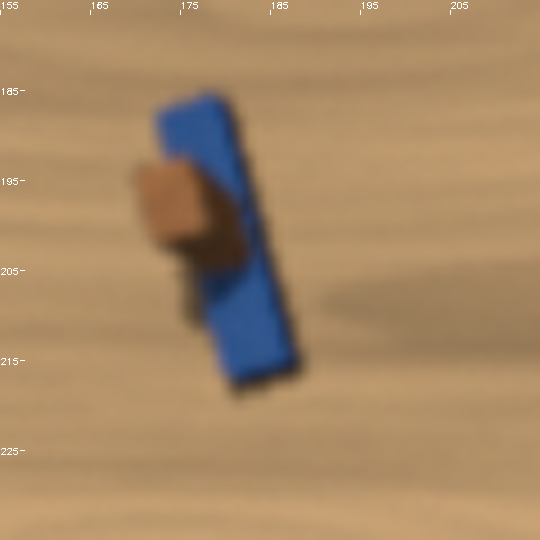

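View pics/s1.png

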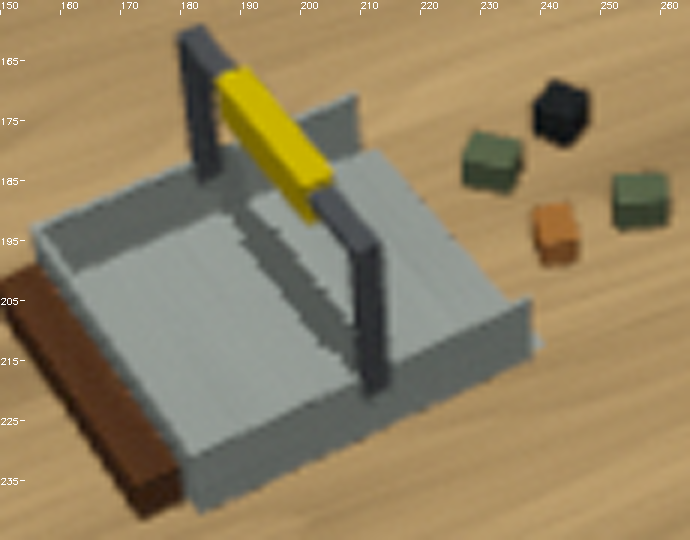

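View pics/s2.png

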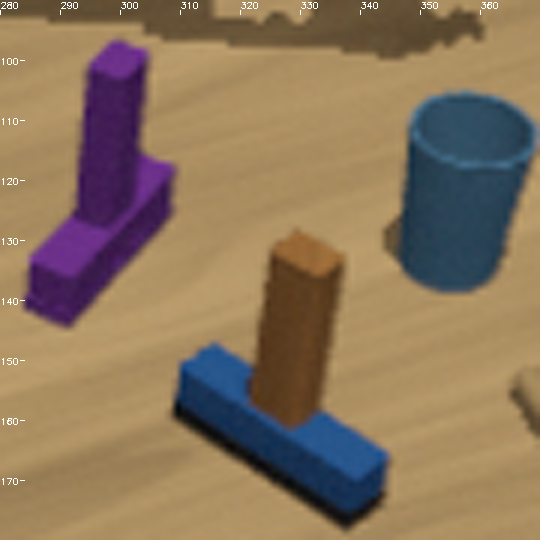

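```bash
python3 - <<'E'
from h import *
d=pickle.load(open("im0.pkl","rb")); T=d["top"];S=d["scene"]
def P(g,x0,y0,s,pts,z): return np.array([ray(g,x0+(x+.5)/s-.5,y0+(y+.5)/s-.5,z) for x,y in pts])
def pr(n,a): print(n,np.round(a,4).tolist(),"mean",np.round(a.mean(0),4))
A=lambda pts,z:P(T,230,170,8,pts,z); B=lambda pts,z:P(T,155,175,9,pts,z)
C=lambda pts,z:P(S,150,155,6,pts,z); D=lambda pts,z:P(S,280,90,6,pts,z)
h=B([(158,118),(217,95),(300,360),(235,378)],.04); pr("head",h)
ax=(h[0]+h[1]-h[2]-h[3])[:2]; print("yaw",np.degrees(np.arctan2(ax[1],ax[0])))
pr("htop",B([(135,170),(190,158),(210,232),(162,243)],.15))
pr("htopS",D([(270,242),(297,230),(343,256),(318,276)],.15))
h=D([(180,367),(215,345),(388,457),(352,482)],.04);pr("headS",h)
ax=(h[0]+h[1]-h[2]-h[3])[:2]; print("yaw",np.degrees(np.arctan2(ax[1],ax[0])))
g=A([(484,155),(520,155),(542,340),(506,345)],.139);pr("grip",g);ax=(g[0]+g[1]-g[2]-g[3])[:2]; print("yaw",np.degrees(np.arctan2(ax[1],ax[0])))
g=C([(219,84),(246,70),(331,180),(308,194)],.139);pr("gripS",g);ax=(g[0]+g[1]-g[2]-g[3])[:2]; print("yaw",np.degrees(np.arctan2(ax[1],ax[0])))
m=A([(281,148),(318,470)],0.0);pr("mouth",m);v=m[0]-m[1];print(np.degrees(np.arctan2(v[1],v[0])),np.linalg.norm(v))
b=A([(660,82),(705,428)],.045);pr("back top",b);v=b[0]-b[1];print(np.degrees(np.arctan2(v[1],v[0])),np.linalg.norm(v))
for n,p,q in (("green far",(112,254),(641,200)),("ochre",(212,250),(556,235)),("black",(127,407),(561,113)),("green near",(224,373),(492,162))):
    pr(n,A([p],.014)); pr(" S",C([q],.012))
E
```

```text
head [[0.5852, 0.3392, 0.04], [0.5961, 0.3126, 0.04], [0.4748, 0.2702, 0.04], [0.4664, 0.2993, 0.04]] mean [0.5307 0.3053 0.04  ]
yaw 18.916213063660024
htop [[0.544, 0.3237, 0.15], [0.5494, 0.3007, 0.15], [0.5179, 0.2909, 0.15], [0.513, 0.3109, 0.15]] mean [0.5311 0.3065 0.15  ]
htopS [[0.5168, 0.296, 0.15], [0.5143, 0.3146, 0.15], [0.5435, 0.3245, 0.15], [0.5519, 0.3033, 0.15]] mean [0.5316 0.3096 0.15  ]
headS [[0.478, 0.2762, 0.04], [0.4701, 0.3041, 0.04], [0.5914, 0.3395, 0.04], [0.5998, 0.3106, 0.04]] mean [0.5348 0.3076 0.04  ]
yaw -163.97468606988494
grip [[0.5674, -0.136, 0.139], [0.5676, -0.1533, 0.139], [0.4784, -0.163, 0.139], [0.4759, -0.1458, 0.139]] mean [ 0.5223 -0.1495  0.139 ]
yaw 6.145177018532674
gripS [[0.4856, -0.1622, 0.139], [0.4818, -0.1467, 0.139], [0.571, -0.1385, 0.139], [0.575, -0.1519, 0.139]] mean [ 0.5284 -0.1498  0.139 ]
yaw -174.1039429704776
mouth [[0.5939, -0.0431, 0.0], [0.4244, -0.0629, 0.0]] mean [ 0.5092 -0.053   0.    ]
6.672355143675516 0.17056950304108418
back top [[0.6223, -0.2365, 0.045], [0.4445, -0.2563, 0.045]] mean [ 0.5334 -0.2464  0.045 ]
6.351204808695433 0.17890479883472443
green far [[0.5347, 0.0451, 0.014]] mean [0.5347 0.0451 0.014 ]
 S [[0.534, 0.0474, 0.012]] mean [0.534  0.0474 0.012 ]
ochre [[0.5373, -0.0069, 0.014]] mean [ 0.5373 -0.0069  0.014 ]
 S [[0.5379, -0.0046, 0.012]] mean [ 0.5379 -0.0046  0.012 ]
black [[0.4551, 0.0364, 0.014]] mean [0.4551 0.0364 0.014 ]
 S [[0.4549, 0.0383, 0.012]] mean [0.4549 0.0383 0.012 ]
green near [[0.4732, -0.0136, 0.014]] mean [ 0.4732 -0.0136  0.014 ]
 S [[0.4736, -0.0119, 0.012]] mean [ 0.4736 -0.0119  0.012 ]
```

The blue sweeper (blue over black, wooden handle) is at about (0.532, 0.307), yaw 17°. The pan is at (0.525, -0.150), yaw 6°. The four chips lie 4–9 cm before the mouth. I'll reach for the sweeper now, with the jaws along its y.

```bash
cat >> h.py <<'E'
from scipy.spatial.transform import Rotation as Ro
def delta(xyz,psi):
    from station import sensors
    o=sensors.get_obs(); R=Ro.from_rotvec(o["tool_rot"]).as_matrix()
    d=R.T@(np.asarray(xyz)-o["tool_pos"])*100
    cur=np.degrees(np.arctan2(R[1,1],R[0,1]))
    print("t",round(o["t"],2),"pos",o["tool_pos"].round(4),"psi",cur.round(2),"tilt",np.degrees(np.arccos(-R[2,2])).round(2),"open",round(o["opening"],4),"F",o["contact_force"].round(2),"q",o["q"].round(2))
    print("d cm",d.round(2),"twist",round(cur-psi,2))
E
python3 -c "
from h import *
delta([.532,.307,.2],107.3)"
```

```text
t 0.1 pos [0.2418 0.5757 0.2119] psi 67.21 tilt 0.1 open 0.0851 F [-0.14  0.48 -1.07] q [ 1.05  0.05  1.61 -0.    1.48 -0.12]
d cm [-37.16 -13.53   1.21] twist -40.09
```

Emit:
{"name": "move_arm", "arguments": {
  "increments": [
    [-6,-2.2,0.2,-8,8.5],
    [-12,-4.4,0.4,-16,8.5],
    [-18,-6.6,0.7,-24,8.5],
    [-24,-8.8,1,-32,8.5],
    [-29.5,-10.8,1.2,-40,8.5]
  ],
  "newtons": 60
}}

```text
t: 0.72
tool_pos: [0.4718, 0.3619, 0.2005]
tool_rot: [0.477, -3.105, 0.0]
contact_force: [0.2, 0.9, -0.3]
opening: 0.0847
```

```bash
python3 -c "
from h import *
delta([.532,.307,.2],107.3)"
```

```text
t 0.72 pos [0.4718 0.3619 0.2005] psi 107.48 tilt 0.04 open 0.0847 F [ 0.15  0.88 -0.33] q [ 0.53 -0.01  1.7   0.    1.45 -1.35]
d cm [-4.1  -7.05  0.04] twist 0.18
```

Emit:
{"name": "move_arm", "arguments": {
  "increments": [
    [-2,-3.5,0,0,8.5],
    [-4.1,-7.0,0,0,8.5],
    [-4.1,-7.0,0,0,8.5]
  ]
}}

```text
t: 1.1
tool_pos: [0.5321, 0.3068, 0.2003]
tool_rot: [0.464, -3.106, 0.001]
contact_force: [-0.9, 0.1, 1.0]
opening: 0.085
```

```bash
python3 - <<'E'
from h import *
from station import get_image
delta([.532,.307,.112],107.3)
g=get_image("scene");crop(g,270,70,110,110,5,"s3.png")
g=get_image("top");crop(g,150,160,80,80,7,"t3.png")
E
```

```text
t 1.1 pos [0.5321 0.3068 0.2003] psi 106.99 tilt 0.07 open 0.085 F [-0.85  0.09  1.04] q [ 0.4   0.04  1.65 -0.    1.46 -1.47]
d cm [-0.01  0.02  8.83] twist -0.31
```

View pics/s3.png

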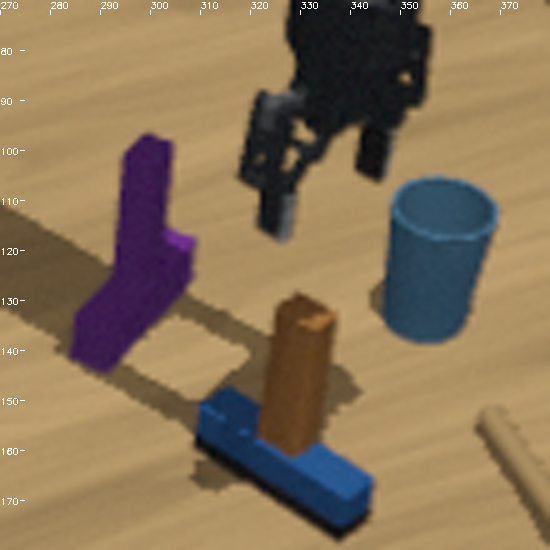

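The scene crop shows the open jaws straddling the wooden handle, with the fingertips at (325,118) and (357,105) and the handle top at (330,131). I'll go down and close.

Emit:
{"name": "move_arm", "arguments": {
  "increments": [
    [0,0,4,0,8.5],
    [0,0,8,0,8.5],
    [0,0,8.8,0,8.5],
    [0,0,8.8,0,2],
    [0,0,8.8,0,2]
  ],
  "newtons": 70
}}

```text
t: 1.82
tool_pos: [0.5319, 0.3098, 0.1156]
tool_rot: [-0.47, 3.102, 0.002]
contact_force: [0.3, -0.5, 1.3]
opening: 0.0512
```

Emit:
{"name": "move_arm", "arguments": {
  "increments": [
    [0,0,0,0,2],
    [0,0,0,0,2],
    [0,0,0,0,2]
  ]
}}

```text
t: 2.2
tool_pos: [0.5321, 0.3093, 0.1152]
tool_rot: [-0.469, 3.103, 0.001]
contact_force: [0.4, -0.4, 5.9]
opening: 0.0241
```

```bash
python3 - <<'E'
from h import *
from station import get_image
delta([.532,.307,.112],107.3)
g=get_image("scene");crop(g,270,70,110,110,5,"s4.png")
E
```

```text
t 2.2 pos [0.5321 0.3093 0.1152] psi 107.2 tilt 0.22 open 0.0241 F [ 0.38 -0.43  5.88] q [ 0.41  0.11  1.72 -0.    1.31 -1.47]
d cm [ 0.08 -0.22  0.32] twist -0.1
```

View pics/s4.png

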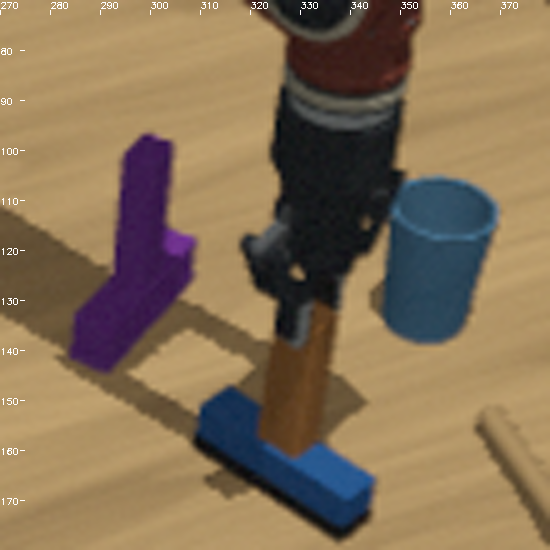

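Gripped: opening 24 mm on the 26 mm handle, sweeper still upright. I'll lift about 10 mm and carry it behind the chips, turning to pan yaw.

Emit:
{"name": "move_arm", "arguments": {
  "increments": [
    [0,0,-1.0,0,2],
    [0,0,-1.6,0,2],
    [0,0,-1.6,0,2]
  ]
}}

```text
t: 2.62
tool_pos: [0.5307, 0.3089, 0.1293]
tool_rot: [-0.47, 3.106, 0.0]
contact_force: [0.2, 0.4, -1.7]
opening: 0.0243
```

```bash
python3 - <<'E'
from h import *
delta([.490,.115,.126],96.2)
E
```

```text
t 2.62 pos [0.5307 0.3089 0.1293] psi 107.21 tilt 0.01 open 0.0243 F [ 0.2   0.36 -1.7 ] q [ 0.41  0.09  1.72  0.    1.33 -1.47]
d cm [  9.63 -17.32   0.33] twist 11.01
```

Emit:
{"name": "move_arm", "arguments": {
  "increments": [
    [2.4,-4.3,0,3,2],
    [4.8,-8.6,0.1,6,2],
    [7.2,-13,0.2,9,2],
    [9.6,-17.3,0.3,11,2],
    [9.6,-17.3,0.3,11,2]
  ]
}}

```text
t: 3.25
tool_pos: [0.4891, 0.1127, 0.1252]
tool_rot: [0.163, -3.136, 0.001]
contact_force: [0.6, 0.8, -1.8]
opening: 0.0243
```

```bash
python3 - <<'E'
from h import *
from station import get_image
delta([.509,-.0853,.1255],96.2)
g=get_image("scene");crop(g,170,60,130,120,5,"s5.png")
g=get_image("top");crop(g,190,160,100,75,7,"t5.png")
E
```

```text
t 3.25 pos [0.4891 0.1127 0.1252] psi 95.97 tilt 0.09 open 0.0243 F [ 0.55  0.78 -1.82] q [ 0.08 -0.17  1.98 -0.    1.34 -1.6 ]
d cm [  0.08 -19.9   -0.02] twist -0.23
```

View pics/s5.png

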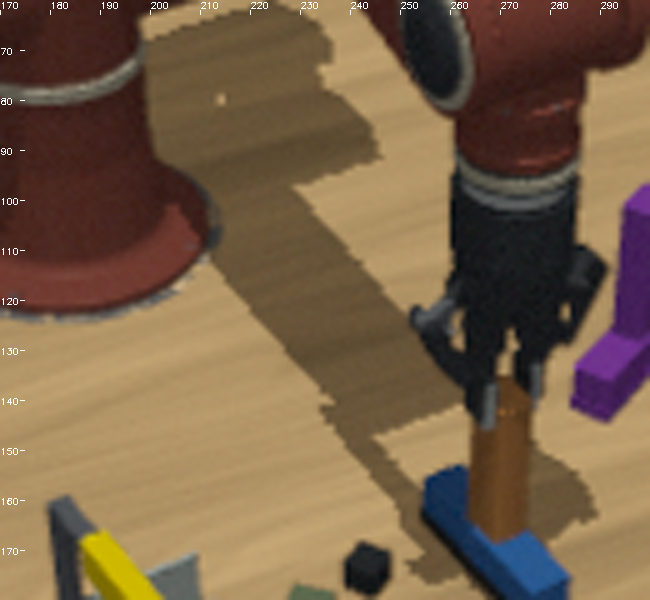

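View pics/t5.png

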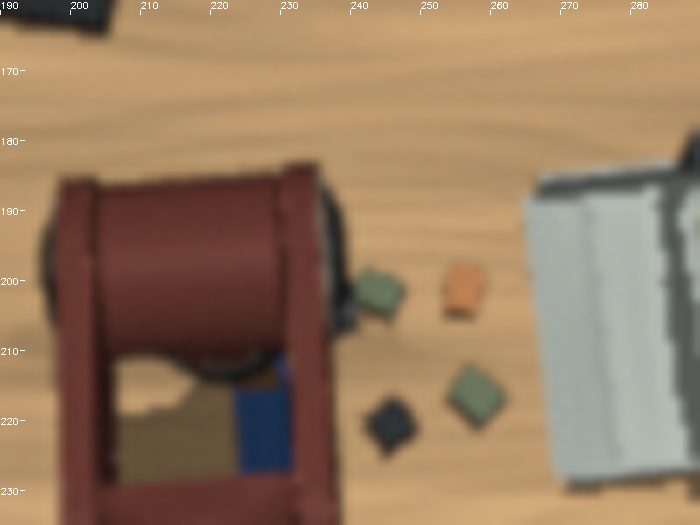

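```bash
python3 - <<'E'
from h import *
from station import get_image
g=get_image("scene");crop(g,215,140,90,90,7,"s6.png")
pickle.dump(g,open("g6.pkl","wb"))
E
```

```text
(no output)
```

View pics/s6.png

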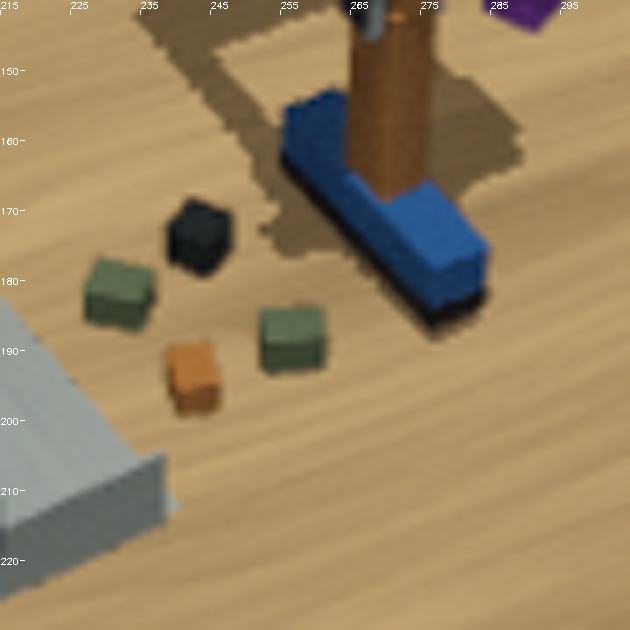

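```bash
python3 - <<'E'
from h import *
g=pickle.load(open("g6.pkl","rb"))
a=np.array([ray(g,215+(x+.5)/7-.5,140+(y+.5)/7-.5,.05) for x,y in [(284,107),(334,88),(487,243),(436,266)]])
print(a.round(4),a.mean(0)); v=a[3]-a[0];print(np.degrees(np.arctan2(v[1],v[0])),np.linalg.norm(v))
X=np.array([np.cos(np.radians(6.2)),np.sin(np.radians(6.2))]);Y=np.array([-X[1],X[0]])
for p in [*a[:,:2],a.mean(0)[:2]]: q=p-[.525,-.15];print((q@X).round(4),(q@Y).round(4))
E
```

```text
[[0.4278 0.0955 0.05  ]
 [0.4258 0.1231 0.05  ]
 [0.5511 0.1365 0.05  ]
 [0.5543 0.1084 0.05  ]] [0.48975406 0.1158519  0.05      ]
5.828427895360244 0.1271659596371542
-0.0701 0.2545
-0.0691 0.2822
0.0568 0.282
0.0571 0.2537
-0.0063 0.2681
```

Scene crop: the sweeper head lies squarely behind the chips, with its ends at px (284,107) and (436,266). It covers pan x from -70 to +57 mm, while the chips span about -67 to +48 mm. Sweeping slowly.

Emit:
{"name": "move_arm", "arguments": {
  "increments": [
    [0,-1.2,0,0,2],
    [0,-2.4,0,0,2],
    [0,-3.6,0,0,2],
    [0,-4.8,0,0,2],
    [0,-6,0,0,2]
  ]
}}

```text
t: 4.03
tool_pos: [0.4968, 0.0548, 0.1261]
tool_rot: [0.17, -3.137, -0.0]
contact_force: [0.4, 0.2, -2.0]
opening: 0.0242
```

Emit:
{"name": "move_arm", "arguments": {
  "increments": [
    [0,-1.2,0,0,2],
    [0,-2.4,0,0,2],
    [0,-3.6,0,0,2],
    [0,-4.8,0,0,2],
    [0,-6,0,0,2]
  ]
}}

```text
t: 4.65
tool_pos: [0.5032, -0.0048, 0.1261]
tool_rot: [0.17, -3.137, -0.0]
contact_force: [-0.8, 1.0, -2.7]
opening: 0.0243
```

```bash
python3 - <<'E'
from h import *
from station import get_image
delta([.509,-.086,.1255],96.2)
g=get_image("scene");crop(g,150,130,110,110,6,"s7.png")
E
```

```text
t 4.65 pos [ 0.5032 -0.0048  0.1261] psi 96.21 tilt 0.01 open 0.0243 F [-0.78  0.98 -2.71] q [-0.16 -0.17  1.98  0.    1.34 -1.84]
d cm [ 0.3  -8.14  0.05] twist 0.01
```

View pics/s7.png

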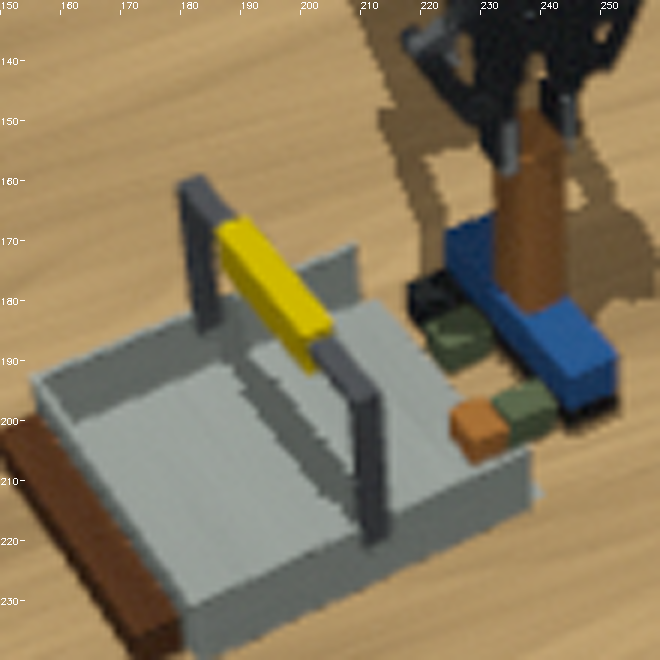

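```bash
cat >> h.py <<'E'
PX=np.array([np.cos(np.radians(6.2)),np.sin(np.radians(6.2))]);PY=np.array([-PX[1],PX[0]])
def uv(p): q=np.asarray(p)[:2]-[.525,-.15]; return (q@PX).round(4),(q@PY).round(4)
E
python3 - <<'E'
from h import *
g={**pickle.load(open("g6.pkl","rb"))}
for n,z,pts in [("black",.012,[(430,297)]),("green",.012,[(460,340)]),("ochre",.012,[(480,430)]),("greenR",.012,[(525,413)]),("head",.05,[(446,232),(497,212),(618,355),(566,378)]),("wall R tip top",.045,[(532,452)])]:
    for x,y in pts: print(n,uv(ray(g,150+(x+.5)/6-.5,130+(y+.5)/6-.5,z)))
E
```

```text
black (np.float64(-0.0638), np.float64(0.1204))
green (np.float64(-0.0269), np.float64(0.1174))
ochre (np.float64(0.0355), np.float64(0.0927))
greenR (np.float64(0.0374), np.float64(0.1188))
head (np.float64(-0.068), np.float64(0.1339))
head (np.float64(-0.0673), np.float64(0.1652))
head (np.float64(0.0586), np.float64(0.1619))
head (np.float64(0.0586), np.float64(0.1305))
wall R tip top (np.float64(0.0893), np.float64(0.0914))
```

The chips are moving ahead together, but the black one (crop 430,297) sits near the head's end. I'll back off, shift 9 mm toward the pan's -x, and continue.

Emit:
{"name": "move_arm", "arguments": {
  "increments": [
    [0,1.2,0,0,2],
    [0.9,1.2,0,0,2],
    [0.9,0.5,0,0,2],
    [0.9,-0.5,0,0,2],
    [0.9,-1.2,0,0,2]
  ]
}}

```text
t: 5.32
tool_pos: [0.4959, -0.0154, 0.1268]
tool_rot: [-0.168, 3.136, 0.01]
contact_force: [0.1, 9.6, 2.7]
opening: 0.0243
```

Emit:
{"name": "move_arm", "arguments": {
  "increments": [
    [0,-0.8,0,0,2],
    [0,-1.6,0,0,2],
    [0,-2.4,0,0,2]
  ]
}}

```text
t: 5.7
tool_pos: [0.4983, -0.0414, 0.1262]
tool_rot: [-0.17, 3.137, 0.001]
contact_force: [-1.2, 2.4, -0.3]
opening: 0.0245
```

```bash
python3 - <<'E'
from h import *
from station import get_image
delta([.501,-.086,.1255],96.2)
g=get_image("scene");crop(g,150,130,110,110,6,"s8.png")
g=get_image("top");crop(g,230,165,100,75,7,"t8.png")
E
```

```text
t 5.7 pos [ 0.4983 -0.0414  0.1262] psi 96.19 tilt 0.02 open 0.0245 F [-1.18  2.38 -0.27] q [-0.23 -0.18  1.98  0.    1.34 -1.91]
d cm [ 0.21 -4.46  0.07] twist -0.01
```

View pics/s8.png

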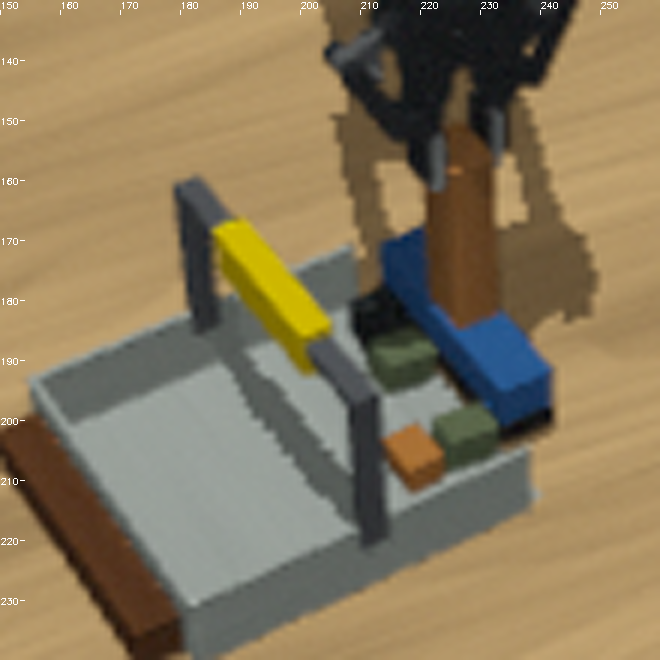

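View pics/t8.png

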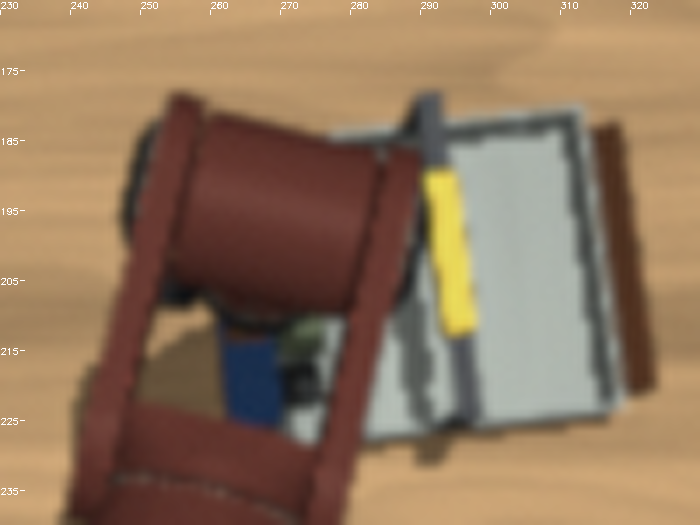

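All four chips are inside the mouth on the ramp in front of the head. Continuing.

Emit:
{"name": "move_arm", "arguments": {
  "increments": [
    [0,-0.9,0,0,2],
    [0,-1.8,0,0,2],
    [0,-2.7,0,0,2],
    [0,-3.6,0,0,2],
    [0,-4.5,0,0,2]
  ]
}}

```text
t: 6.42
tool_pos: [0.503, -0.0863, 0.1259]
tool_rot: [0.17, -3.137, 0.0]
contact_force: [-0.3, 0.5, -2.9]
opening: 0.0249
```

```bash
python3 - <<'E'
from h import *
from station import get_image
delta([.501,-.086,.1255],96.2)
g=get_image("scene");crop(g,150,130,110,110,6,"s9.png")
E
```

```text
t 6.42 pos [ 0.503  -0.0863  0.1259] psi 96.2 tilt 0.02 open 0.0249 F [-0.27  0.46 -2.93] q [-0.32 -0.15  1.96 -0.    1.34 -1.99]
d cm [0.19 0.05 0.04] twist -0.0
```

View pics/s9.png

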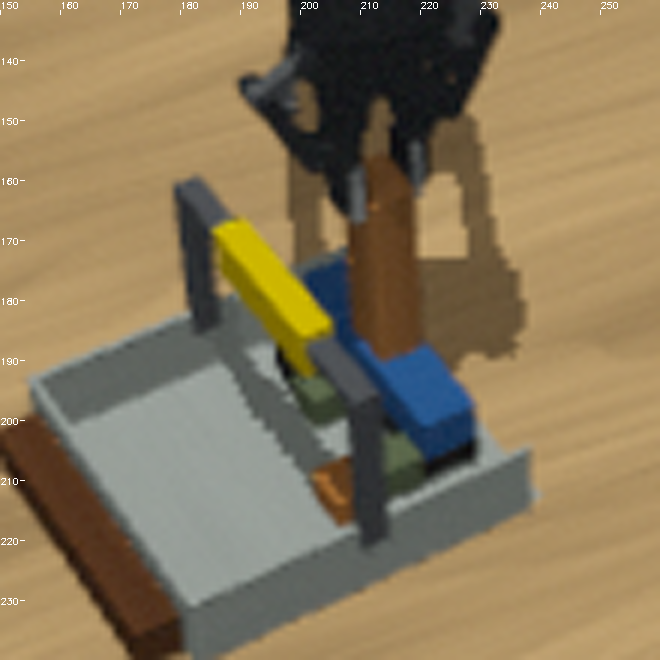

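Crop shows all four chips beyond the crest in front of the head, with the arch and yellow grip untouched and the pan not moved. Now I'll pull the sweeper straight back out and stand it clear.

Emit:
{"name": "move_arm", "arguments": {
  "increments": [
    [0,1.5,0,0,2],
    [0,4.5,0,0,2],
    [0,9.5,0,0,2],
    [0,14.5,0,0,2],
    [0,19.5,0,0,2]
  ]
}}

```text
t: 7.1
tool_pos: [0.4813, 0.1107, 0.1264]
tool_rot: [-0.171, 3.136, 0.0]
contact_force: [0.6, 0.3, -2.1]
opening: 0.0246
```

Emit:
{"name": "move_arm", "arguments": {
  "increments": [
    [0,4,0,0,2],
    [0,7,0.3,0,2],
    [0,7,0.6,0,2],
    [0,7,0.8,0,2],
    [0,7,0.8,0,2]
  ]
}}

```text
t: 7.72
tool_pos: [0.4742, 0.1772, 0.1178]
tool_rot: [0.169, -3.137, 0.0]
contact_force: [-0.3, -1.5, -2.8]
opening: 0.0244
```

```bash
python3 - <<'E'
from h import *
from station import get_image
delta([.474,.18,.1152],96.2)
g=get_image("scene");crop(g,150,130,150,110,5,"s10.png")
E
```

```text
t 7.72 pos [0.4742 0.1772 0.1178] psi 96.15 tilt 0.03 open 0.0244 F [-0.31 -1.49 -2.76] q [ 0.21 -0.16  1.98 -0.    1.32 -1.47]
d cm [-0.01  0.28  0.26] twist -0.05
```

View pics/s10.png

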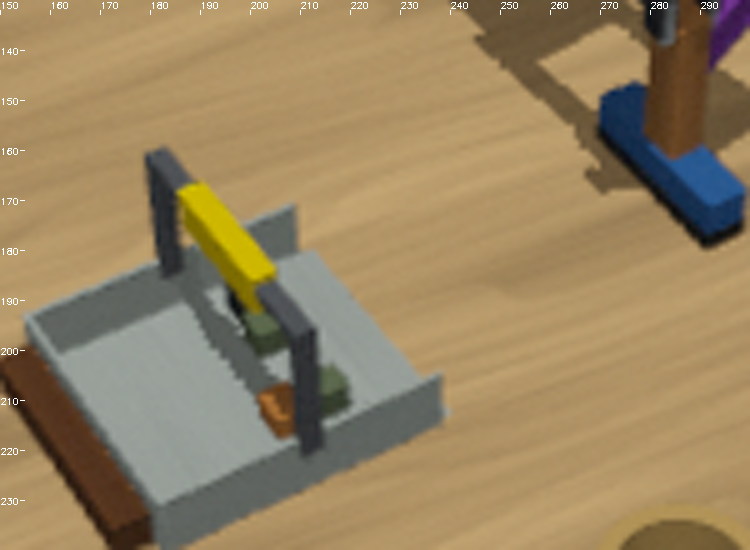

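The chips stayed in the pan and the sweeper is about 3 mm above the bench. Lower and release.

Emit:
{"name": "move_arm", "arguments": {
  "increments": [
    [0,0,0.2,0,2],
    [0,0,0.3,0,2],
    [0,0,0.3,0,2],
    [0,0,0.3,0,8.5],
    [0,0,0.3,0,8.5]
  ]
}}

```text
t: 8.4
tool_pos: [0.4745, 0.178, 0.1152]
tool_rot: [-0.17, 3.136, 0.0]
contact_force: [-0.6, -0.3, -0.5]
opening: 0.0598
```

Emit:
{"name": "move_arm", "arguments": {
  "increments": [
    [0,0,0,0,8.5],
    [0,0,0,0,8.5],
    [0,0,-3,0,8.5],
    [0,0,-8,0,8.5],
    [0,0,-12,0,8.5]
  ]
}}

```text
t: 9.02
tool_pos: [0.4745, 0.1779, 0.237]
tool_rot: [-0.17, 3.136, 0.0]
contact_force: [1.1, 0.6, -0.5]
opening: 0.0853
```

```bash
python3 - <<'E'
from h import *
from station import get_image
delta([.526,-.150,.22],96.2)
g=get_image("scene");crop(g,150,130,150,110,5,"s11.png")
g=get_image("top");crop(g,170,165,150,75,5,"t11.png")
E
```

```text
t 9.03 pos [0.4745 0.1779 0.237 ] psi 96.21 tilt 0.07 open 0.0853 F [ 1.12  0.62 -0.45] q [ 0.21 -0.25  1.85  0.    1.54 -1.47]
d cm [ -1.57 -33.16   1.7 ] twist 0.01
```

View pics/s11.png

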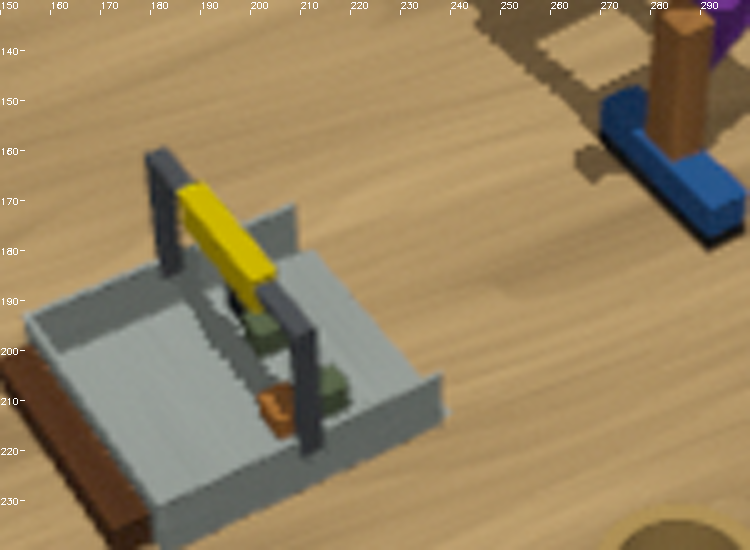

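View pics/t11.png

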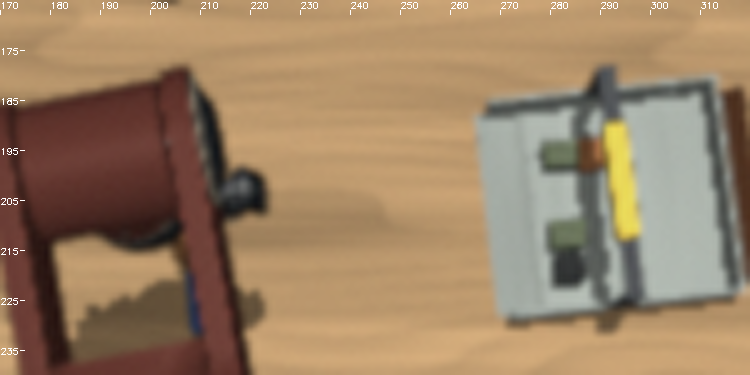

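All four chips are in the pan (top crop: 558,155; 592,153; 567,233; 568,268). The sweeper stands upright at scene (285,150). On to the pan's yellow grip.

Emit:
{"name": "move_arm", "arguments": {
  "increments": [
    [-0.3,-6,0,0,8.5],
    [-0.6,-12,0.4,0,8.5],
    [-0.9,-18,0.8,0,8.5],
    [-1.2,-24,1.2,0,8.5],
    [-1.5,-29,1.7,0,8.5]
  ]
}}

```text
t: 9.75
tool_pos: [0.5204, -0.1109, 0.2172]
tool_rot: [0.169, -3.137, -0.0]
contact_force: [0.5, -0.1, -0.7]
opening: 0.0848
```

Emit:
{"name": "move_arm", "arguments": {
  "increments": [
    [0,-2.2,0,0,8.5],
    [0,-4.1,0,0,8.5],
    [0,-4.1,0,0,8.5]
  ]
}}

```text
t: 10.12
tool_pos: [0.5251, -0.1497, 0.218]
tool_rot: [0.169, -3.137, -0.001]
contact_force: [-0.2, 0.2, 0.1]
opening: 0.0851
```

```bash
python3 - <<'E'
from h import *
from station import get_image
delta([.5255,-.150,.124],96.2)
g=get_image("scene");crop(g,140,80,130,130,5,"s12.png")
g=get_image("top");crop(g,230,155,110,80,7,"t12.png")
E
```

```text
t 10.12 pos [ 0.5251 -0.1497  0.218 ] psi 96.18 tilt 0.02 open 0.0851 F [-0.24  0.2   0.1 ] q [-0.41 -0.14  1.79  0.    1.49 -2.09]
d cm [-0.03 -0.04  9.4 ] twist -0.02
```

View pics/s12.png

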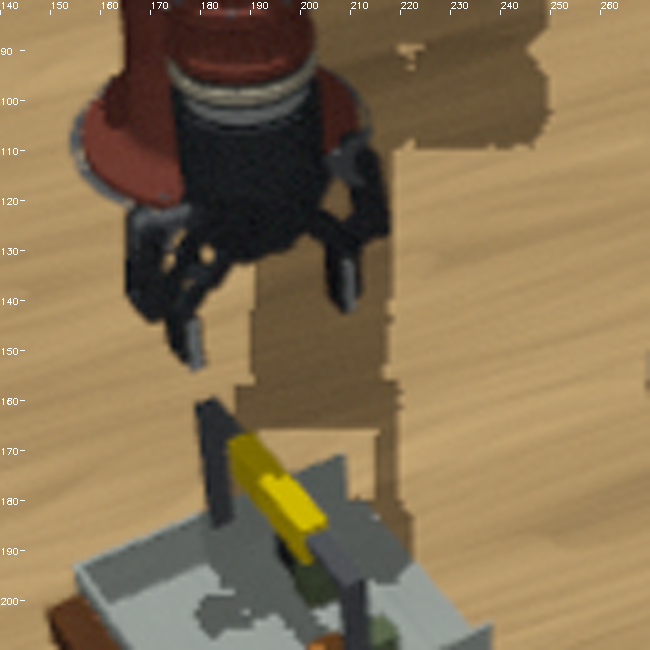

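View pics/t12.png

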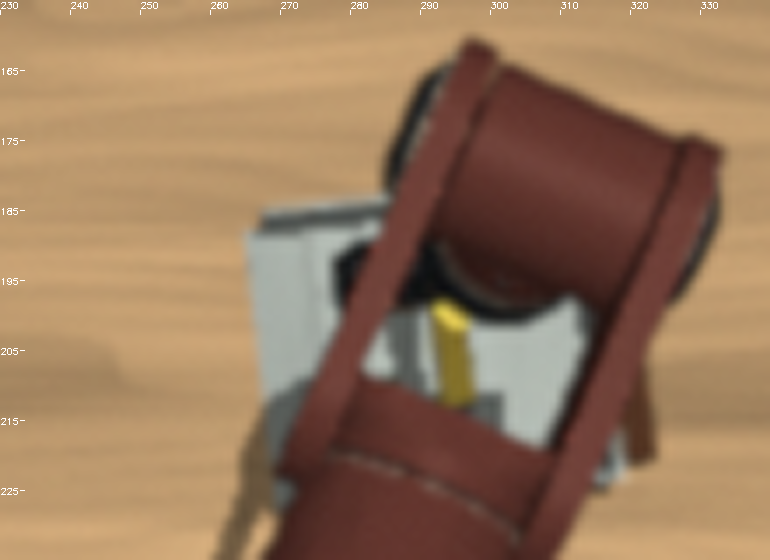

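The open jaws straddle the yellow grip across its 18 mm thickness. Going down and closing.

Emit:
{"name": "move_arm", "arguments": {
  "increments": [
    [0,0,3,0,8.5],
    [0,0,6,0,8.5],
    [0,0,8.5,0,8.5],
    [0,0,9.4,0,8.5],
    [0,0,9.4,0,8.5]
  ]
}}

```text
t: 10.85
tool_pos: [0.525, -0.1487, 0.124]
tool_rot: [0.172, -3.136, -0.001]
contact_force: [0.2, -0.6, 0.9]
opening: 0.085
```

Emit:
{"name": "move_arm", "arguments": {
  "increments": [
    [0,0,0,0,5],
    [0,0,0,0,3.5],
    [0,0,0,0,2.5],
    [0,0,0,0,1.5],
    [0,0,0,0,0.8]
  ],
  "newtons": 80
}}

```text
t: 11.48
tool_pos: [0.525, -0.1496, 0.1241]
tool_rot: [0.17, -3.137, 0.0]
contact_force: [0.2, -0.2, 0.2]
opening: 0.0082
```

Emit:
{"name": "move_arm", "arguments": {
  "increments": [
    [0,0,0,0,0.8],
    [0,0,0,0,0.8],
    [0,0,0,0,0.8],
    [0,0,0,0,0.8]
  ],
  "newtons": 100
}}

```text
t: 11.98
tool_pos: [0.525, -0.1496, 0.1241]
tool_rot: [0.17, -3.137, -0.0]
contact_force: [0.8, 0.3, 0.5]
opening: 0.008
```

```bash
python3 - <<'E'
from h import *
from station import get_image
delta([.5255,-.150,.244],96.2)
g=get_image("scene");crop(g,140,80,130,130,5,"s13.png")
E
```

```text
t 11.97 pos [ 0.525  -0.1496  0.1241] psi 96.21 tilt 0.0 open 0.008 F [0.8  0.29 0.5 ] q [-0.41 -0.06  1.88  0.    1.32 -2.09]
d cm [ -0.04  -0.05 -11.99] twist 0.01
```

View pics/s13.png

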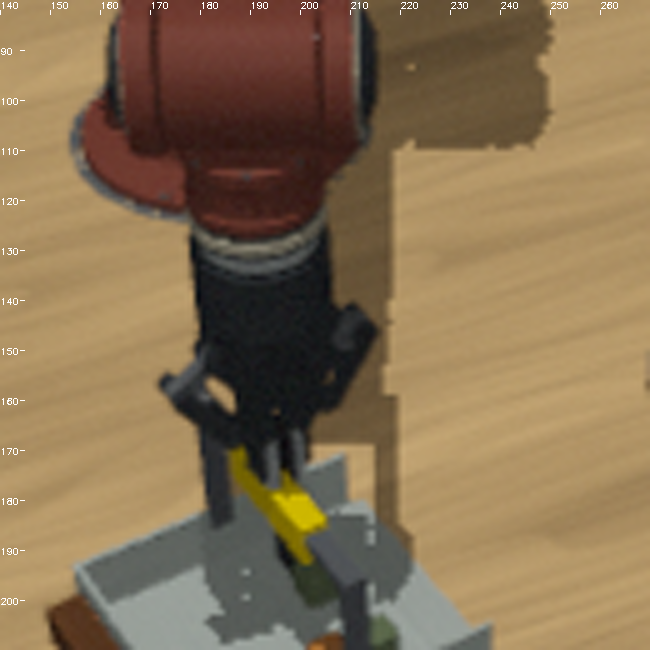

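The opening reads 8 mm, as commanded, on an 18 mm grip. That is suspicious, so I'll check whether the fingers stop before shut.

Emit:
{"name": "move_arm", "arguments": {
  "increments": [
    [0,0,0,0,0],
    [0,0,0,0,0]
  ]
}}

```text
t: 12.28
tool_pos: [0.525, -0.1495, 0.1241]
tool_rot: [0.17, -3.137, -0.0]
contact_force: [0.2, -0.5, 0.6]
opening: -0.0
```

```bash
python3 - <<'E'
from h import *
from station import get_image
delta([.5255,-.150,.244],96.2)
g=get_image("scene");crop(g,165,140,60,60,10,"s14.png");pickle.dump(g,open("g14.pkl","wb"))
E
```

```text
t 12.28 pos [ 0.525  -0.1495  0.1241] psi 96.21 tilt 0.0 open -0.0 F [ 0.24 -0.49  0.61] q [-0.41 -0.06  1.88  0.    1.32 -2.09]
d cm [ -0.04  -0.05 -11.99] twist 0.01
```

View pics/s14.png

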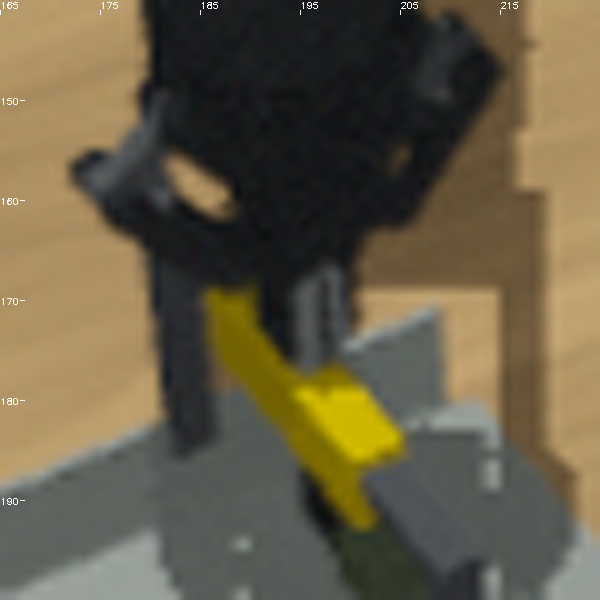

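```bash
python3 - <<'E'
from h import *
g=pickle.load(open("g14.pkl","rb")); T=pickle.load(open("im0.pkl","rb"))["top"]
for z in (.107,.124,.139): print(z,proj(g,[.525,-.1495,z]).round(1))
for n,a in (("top",(.525,-.15,.139)),("bot",(.525,-.15,.109))):
  for u in(-.045,.045):
    for v in(-.009,.009):
      p=np.array([a[0],a[1]])+u*PX+v*PY; print(n,u,v,proj(g,[*p,a[2]]).round(1))
im=g["image"][140:200,165:225]; 
crop(g,150,125,100,75,8,"s15.png")
E
```

```text
0.107 [195.8 183.6]
0.124 [195.5 179.4]
0.139 [195.1 175.6]
top -0.045 -0.009 [185.  167.8]
top -0.045 0.009 [190.5 165.7]
top 0.045 -0.009 [199.6 186.2]
top 0.045 0.009 [205.2 183.8]
bot -0.045 -0.009 [185.9 175.2]
bot -0.045 0.009 [191.2 173.1]
bot 0.045 -0.009 [200.2 193.6]
bot 0.045 0.009 [205.7 191.2]
```

View pics/s15.png

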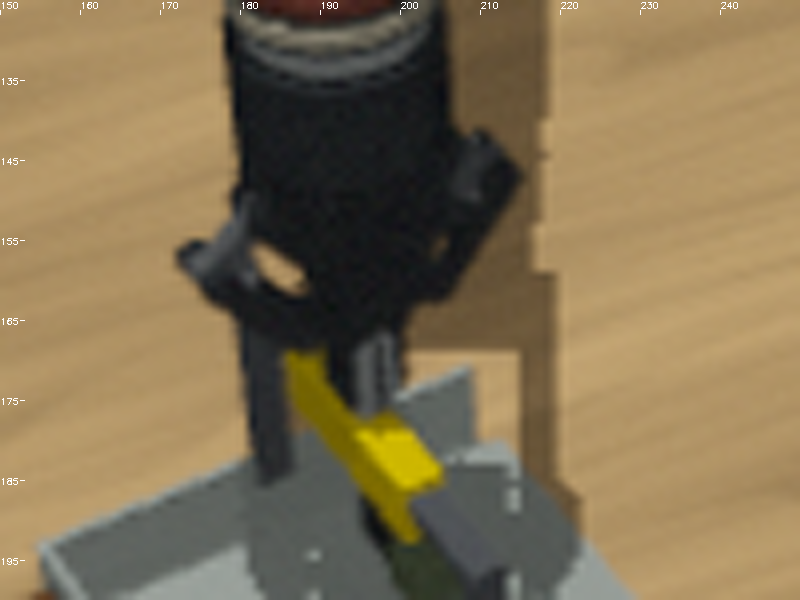

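```bash
python3 - <<'E'
from h import *
g=pickle.load(open("g14.pkl","rb"))
Y=np.array([-np.sin(np.radians(17.2)),np.cos(np.radians(17.2))]);X=np.array([Y[1],-Y[0]])
for z in (.098,.11,.125,.15):
  for v in(-.012,.012):
    p=np.array([.532,.309])+v*Y+.011*X; print(z,v,proj(g,[*p,z]).round(1))
print("s14: pad near edge")
for z in (.107,.124,.139,.15): print(z,[proj(g,[*(np.array([.525,-.1495])+u*PX+.0*PY),z]).round(1) for u in(-.011,.011)])
E
```

```text
0.098 -0.012 [328.9 147.4]
0.098 0.012 [333.6 144.1]
0.11 -0.012 [329.3 144.5]
0.11 0.012 [334.1 141.3]
0.125 -0.012 [329.9 140.9]
0.125 0.012 [334.7 137.6]
0.15 -0.012 [330.9 134.7]
0.15 0.012 [335.8 131.5]
s14: pad near edge
0.107 [array([194.1, 181.3]), array([197.6, 185.8])]
0.124 [array([193.7, 177.2]), array([197.2, 181.6])]
0.139 [array([193.3, 173.4]), array([196.9, 177.9])]
0.15 [array([193.1, 170.7]), array([196.7, 175.1])]
```

The shut fingertips show at scene (197,177), which back-projects to z ≈ 0.14, just above the grip. Tips at the sweeper grasp also looked about 3 cm higher than the nose length says. The fingers therefore closed above the grip. I'll open, go down about 2.8 cm and watch the force.

Emit:
{"name": "move_arm", "arguments": {
  "increments": [
    [0,0,-0.5,0,8.5],
    [0,0,-0.5,0,8.5],
    [0,0,-0.5,0,8.5],
    [0,0,-0.5,0,8.5],
    [0,0,-0.5,0,8.5]
  ]
}}

```text
t: 12.95
tool_pos: [0.525, -0.1495, 0.129]
tool_rot: [0.17, -3.137, -0.0]
contact_force: [-0.5, -0.2, 0.1]
opening: 0.0848
```

Emit:
{"name": "move_arm", "arguments": {
  "increments": [
    [0,0,0.5,0,8.5],
    [0,0,1.2,0,8.5],
    [0,0,1.9,0,8.5],
    [0,0,1.9,0,8.5]
  ]
}}

```text
t: 13.45
tool_pos: [0.5243, -0.1492, 0.1088]
tool_rot: [0.17, -3.135, -0.002]
contact_force: [-0.2, -0.9, 0.7]
opening: 0.0846
```

```bash
python3 - <<'E'
from h import *
from station import get_image
delta([.5255,-.150,.096],96.2)
g=get_image("scene");crop(g,150,125,100,75,8,"s16.png")
E
```

```text
t 13.45 pos [ 0.5243 -0.1492  0.1088] psi 96.21 tilt 0.12 open 0.0846 F [-0.23 -0.89  0.71] q [-0.41 -0.05  1.89  0.    1.3  -2.09]
d cm [-0.11 -0.09  1.28] twist 0.01
```

View pics/s16.png

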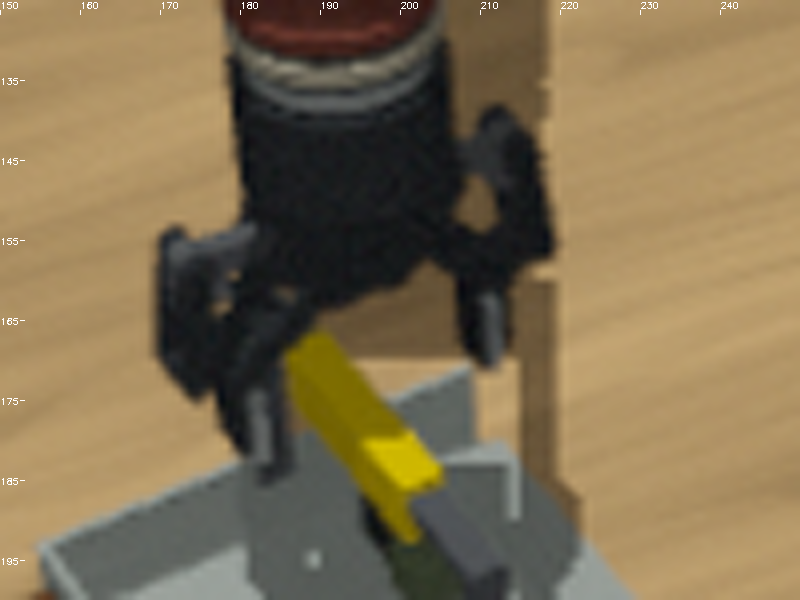

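```bash
python3 - <<'E'
from h import *
g=pickle.load(open("g14.pkl","rb"))
for v in(-.043,.043):
  for z in (.09,.105,.12,.135): print(v,z,proj(g,[*(np.array([.5243,-.1492])+.0*PX+v*PY),z]).round(1))
E
```

```text
-0.043 0.09 [183.2 192.9]
-0.043 0.105 [182.8 189.3]
-0.043 0.12 [182.3 185.7]
-0.043 0.135 [181.9 181.9]
0.043 0.09 [209.  182.1]
0.043 0.105 [208.7 178.5]
0.043 0.12 [208.5 174.9]
0.043 0.135 [208.2 171.1]
```

Emit:
{"name": "move_arm", "arguments": {
  "increments": [
    [0,0,0.8,0,8.5],
    [0,0,1.6,0,8.5],
    [0,0,1.6,0,5],
    [0,0,1.6,0,3.5],
    [0,0,1.6,0,2.5]
  ]
}}

```text
t: 14.12
tool_pos: [0.5253, -0.1497, 0.0944]
tool_rot: [-0.17, 3.136, -0.0]
contact_force: [0.1, -0.4, -0.2]
opening: 0.0318
```

Emit:
{"name": "move_arm", "arguments": {
  "increments": [
    [0,0,0,0,1.5],
    [0,0,0,0,0.8],
    [0,0,0,0,0.8],
    [0,0,0,0,0.8]
  ]
}}

```text
t: 14.62
tool_pos: [0.5255, -0.1502, 0.0948]
tool_rot: [-0.17, 3.136, -0.002]
contact_force: [-0.8, -4.3, 4.1]
opening: 0.016
```

```bash
python3 - <<'E'
from h import *
from station import get_image
delta([.5255,-.150,.21],96.2)
g=get_image("scene");crop(g,150,125,100,75,8,"s17.png")
E
```

```text
t 14.62 pos [ 0.5255 -0.1502  0.0948] psi 96.21 tilt 0.1 open 0.016 F [-0.84 -4.35  4.08] q [-0.41 -0.03  1.9  -0.    1.27 -2.09]
d cm [-1.000e-02 -0.000e+00 -1.152e+01] twist 0.01
```

View pics/s17.png

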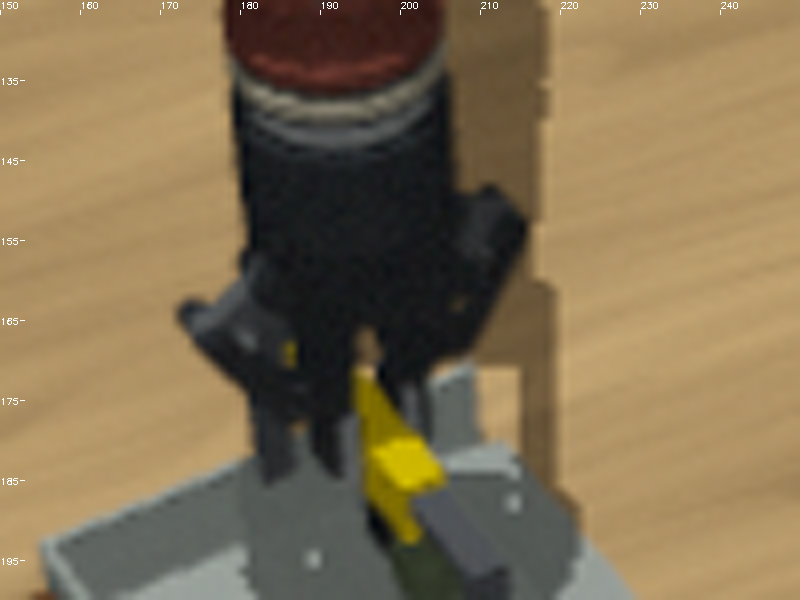

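Now gripped: the opening is 16 mm, stalled on the 18 mm grip, with the fingers on both sides (crop 330,470 and 415,400). Lifting slowly.

Emit:
{"name": "move_arm", "arguments": {
  "increments": [
    [0,0,-0.4,0,0.8],
    [0,0,-0.9,0,0.8],
    [0,0,-1.5,0,0.8],
    [0,0,-2.2,0,0.8],
    [0,0,-3,0,0.8]
  ],
  "newtons": 110
}}

```text
t: 15.3
tool_pos: [0.5249, -0.1494, 0.1245]
tool_rot: [0.17, -3.137, -0.0]
contact_force: [-0.2, 0.0, -6.5]
opening: 0.016
```

```bash
python3 - <<'E'
from h import *
from station import get_image
delta([.5255,-.150,.21],96.2)
g=get_image("scene");crop(g,150,105,110,110,6,"s18.png")
E
```

```text
t 15.3 pos [ 0.5249 -0.1494  0.1245] psi 96.21 tilt 0.02 open 0.016 F [-0.17  0.04 -6.55] q [-0.41 -0.06  1.88  0.    1.33 -2.09]
d cm [-0.05 -0.06 -8.55] twist 0.01
```

View pics/s18.png

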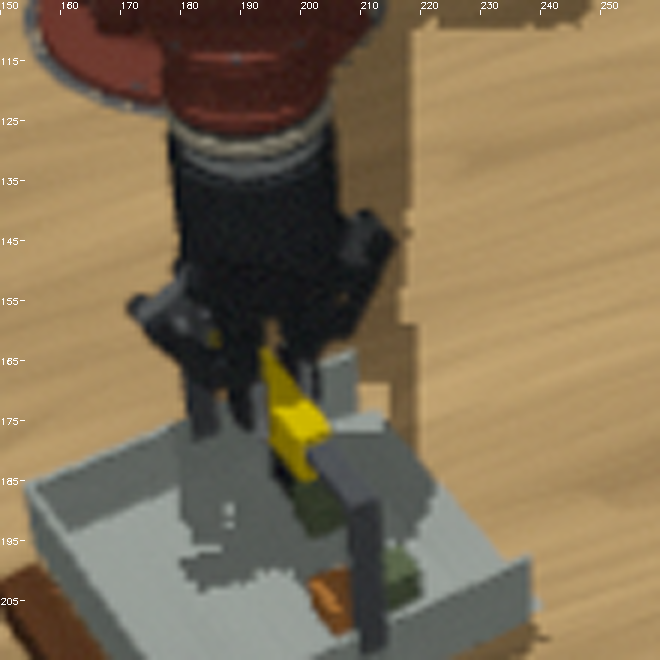

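The pan hangs level and clear of the bench with the chips in it. Continuing up.

Emit:
{"name": "move_arm", "arguments": {
  "increments": [
    [0,0,-1.5,0,0.8],
    [0,0,-3.2,0,0.8],
    [0,0,-5,0,0.8],
    [0,0,-6.8,0,0.8],
    [0,0,-8,0,0.8]
  ]
}}

```text
t: 15.98
tool_pos: [0.5256, -0.1498, 0.2061]
tool_rot: [-0.17, 3.135, -0.002]
contact_force: [0.1, 0.4, -7.2]
opening: 0.0162
```

Emit:
{"name": "move_arm", "arguments": {
  "increments": [
    [0,0,-0.7,0,0.8],
    [0,0,-1,0,0.8],
    [0,0,-1,0,0.8],
    [0,0,-1,0,0.8],
    [0,0,-1,0,0.8]
  ]
}}

```text
t: 16.6
tool_pos: [0.5248, -0.1494, 0.2134]
tool_rot: [0.17, -3.136, -0.001]
contact_force: [0.2, 0.2, -6.4]
opening: 0.0163
```

```bash
python3 - <<'E'
from h import *
from station import get_image
delta([.5255,-.150,.21],96.2)
g=get_image("scene");crop(g,145,70,130,130,6,"s19.png");cv2.imwrite("pics/s19f.png",cv2.resize(g["image"][:,:,::-1],(800,600)))
pickle.dump(g,open("g19.pkl","wb"))
E
```

```text
t 16.6 pos [ 0.5248 -0.1494  0.2134] psi 96.21 tilt 0.06 open 0.0163 F [ 0.23  0.16 -6.38] q [-0.41 -0.14  1.8  -0.    1.48 -2.09]
d cm [-0.07 -0.06  0.34] twist 0.01
```

View pics/s19.png

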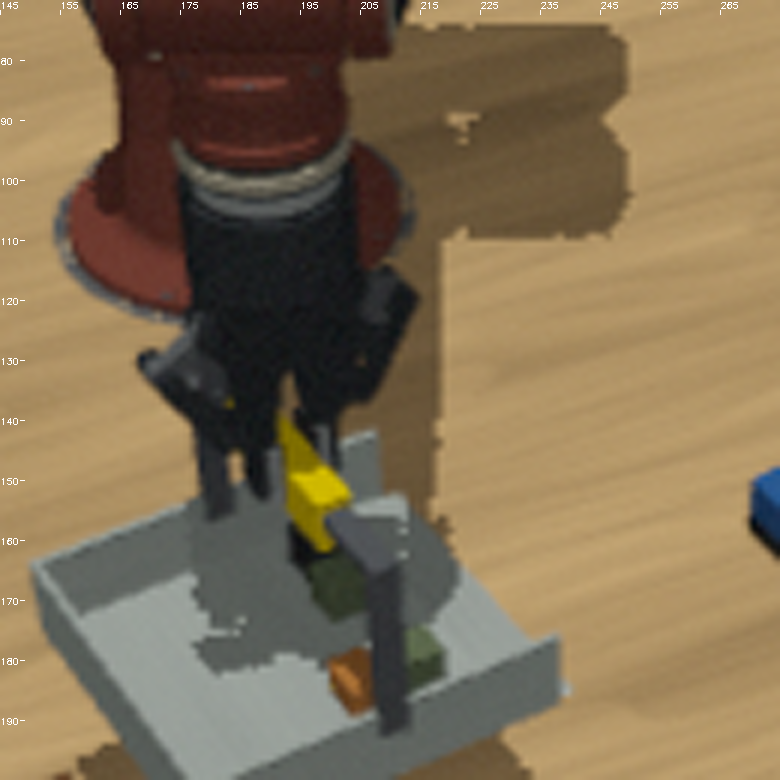

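View pics/s19f.png

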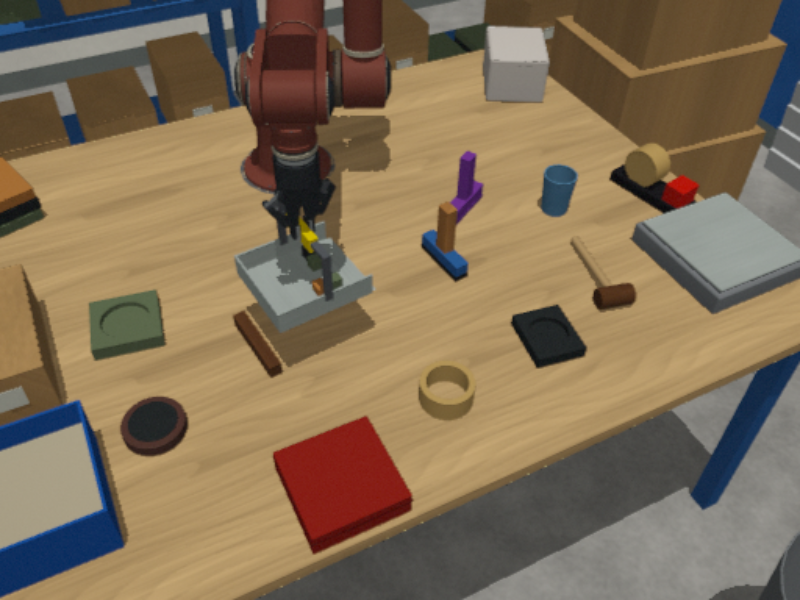

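```bash
python3 - <<'E'
from h import *
from station import sensors
g=pickle.load(open("g19.pkl","rb"))
from scipy.optimize import least_squares
L=np.array([(-.09,-.1,.045),(.09,.1,.045),(-.09,.1,.045),(.045,-.009,.139),(.045,.009,.139)])
px=np.array([(35,566),(559,637),(375,432),(318,505),(352,492)])/6+[144.6,69.6]
def f(p):
    M=Ro.from_rotvec([p[3],p[4],p[5]]).as_matrix()
    return np.concatenate([proj(g,M@l+p[:3])-q for l,q in zip(L,px)])
r=least_squares(f,[.525,-.15,.119,0,0,.108]);print(r.x.round(4),f(r.x).round(2))
o=sensors.get_obs();print(np.abs(o["dq"]).max())
E
```

```text
[ 0.474  -0.1372  0.0716 -0.0411 -0.0031  0.1327] [-0.51 -0.56  0.22 -1.01  0.3   0.75  0.04  0.37 -0.04  0.45]
0.007303778560280005
```

```bash
python3 - <<'E'
from h import *
g=pickle.load(open("g19.pkl","rb"))
from scipy.optimize import least_squares
L=np.array([(-.09,-.1,.045),(.09,.1,.045),(-.09,.1,.045),(.045,-.009,.139),(.045,.009,.139)])
px=np.array([(35,566),(559,637),(375,432),(318,505),(352,492)])/6+[144.6,69.6]
def f(p):
    M=Ro.from_euler("ZYX",[.108,p[2],p[1]]).as_matrix()
    return np.concatenate([proj(g,M@l+[.525,-.15+p[3],p[0]])-q for l,q in zip(L,px)])
r=least_squares(f,[.119,0,0,0]);print(r.x.round(4),f(r.x).round(2))
E
```

```text
[ 0.1179 -0.0344 -0.0151 -0.0038] [-2.38 -0.43  2.13  0.25  1.88  0.49 -0.75  0.04 -0.45  0.06]
```

The pan underside fits at about 118 mm with tilt of about 0.04 rad. Everything is settled, so I'm handing in.

Emit:
{"name": "move_arm", "arguments": {
  "increments": [
    [0,0,0,0,0.8],
    [0,0,0,0,0.8],
    [0,0,0,0,0.8]
  ]
}}

```text
t: 17.02
tool_pos: [0.525, -0.1496, 0.2141]
tool_rot: [-0.17, 3.137, -0.0]
contact_force: [-0.0, 0.6, -7.0]
opening: 0.0161
```

```bash
python3 -c "
from station import order
print(order.finish_job())"
```

```text
the job is handed in; nothing more can be done
None
```

I swept all four offcuts into the pan with the blue sweeper and stood the sweeper upright on the bench, clear of the pan. I then lifted the pan by its yellow grip and handed the job in at 17.0 s of the 54 s; no verdict was reported.

**Last checks:**
- **Pan height and tilt:** the scene picture puts the pan's underside at about 118 mm. The fitted tilt is about 0.04 rad, which is within the fit's noise. A first fit with the pan's position left free gave 72 mm and an implausible position. I fixed the position and yaw at their expected values for the second fit. The rise of the tool since the grasp, 119 mm, supports the 118 mm.
- **Grip:** the opening holds at 16 mm on the 18 mm grip, with about 7 N hanging from the tool.
- **Offcuts and sweeper:** the last pictures show the offcuts inside the pan and the sweeper standing free.
- **Other things on the bench:** the bystanders appear where they were; I did not measure them.

**What went wrong or disagreed:**
- **First grasp missed:** the fingers shut above the yellow grip at the height I had worked out. The pictures show the fingertips about 3 cm higher than the given nose length says. I opened, went about 3 cm lower and gripped properly. By the reported tool position, the grasp point would be about 27 mm from the grip's centre, within the 50 mm limit.
- **Mid-sweep correction:** the near-black offcut drifted toward the end of the sweeper's head, so I backed off once and shifted 9 mm before going on.

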